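Make up two turning-job kits

TASK

Make up the two turning-job kits from the stock on the bench: the amber blank and the drill chuck go in the blue tray, the dark wood blank and the brass collar in the yellow tray, one piece to each bay, blanks lying flat and the chuck and collar standing upright on the tray's floor. Set each piece down without dropping it, and leave the red blank and the sanding drum where they are.

Things in the scene. Friction and masses are not known exactly. Their poses are not given: they have to be found in the camera images.
- amber_blank: Amber-orange square turning blank, a bar 22 x 92 x 24 mm high, lying flat. Origin: centre of its underside. Its own y axis runs along the 92 mm length, x across the 22 mm width, z up.
- wood_blank: Dark brown wood square turning blank, a bar 22 x 92 x 24 mm high, lying flat. Origin: centre of its underside. Its own y axis runs along the 92 mm length, x across the 22 mm width, z up.
- red_blank: Dark red square turning blank, a bar 22 x 92 x 24 mm high, lying flat. Origin: centre of its underside. Its own y axis runs along the 92 mm length, x across the 22 mm width, z up. Belongs to no kit; stays.
- drill_chuck: Steel drill chuck standing nose up, diameter 40 mm up to 30 mm height (with two black bands), then tapering to a 16 mm nose with three jaws, 51 mm high in all. Origin: centre of its underside; z up.
- brass_collar: Brass collar, a plain thick ring lying flat, outside diameter 40 mm, bore 20 mm, 26 mm high. Origin: centre of its underside; z is the ring's axis, up.
- sanding_drum: Sanding drum, black with an orange band round it, diameter 38.6 mm, 30 mm high plus a 12 mm stub on top to 38 mm, standing upright. Origin: centre of its underside. Belongs to no kit; stays.
- blue_tray: Blue plastic kit tray, fixed to the bench: 180 mm (own x) x 130 mm (own y), 12 mm high, floor and walls 4 mm thick. A 4 mm partition, as high as the walls, along its own y at x = 0 makes two equal bays, each 84 (x) x 122 mm (y) inside, centred at x = -44 and +44 mm, y = 0. Origin: centre of the underside, on the bench; the floor's upper face is 4 mm above it.
- yellow_tray: Yellow plastic kit tray, fixed to the bench: 180 mm (own x) x 130 mm (own y), 12 mm high, floor and walls 4 mm thick. A 4 mm partition, as high as the walls, along its own y at x = 0 makes two equal bays, each 84 (x) x 122 mm (y) inside, centred at x = -44 and +44 mm, y = 0. Origin: centre of the underside, on the bench; the floor's upper face is 4 mm above it.
There are look-alikes about, which are no part of the job. Leave any green or purple look-alike of the drill_chuck alone.

How it is judged (in metres and radians):
At the end, for the whole second after the job is handed in: Amber blank and drill chuck in different bays of the blue tray, wood blank and brass collar in different bays of the yellow: centres inside the bay, underside within 3.5 mm of the floor, tilt under 0.1 rad, at rest; red blank and sanding drum upright, within 15 mm of their start (((x of amber_blank in the frame of blue_tray between 0.004 and 0.084 m and y of amber_blank in the frame of blue_tray between -0.059 and 0.059 m and x of drill_chuck in the frame of blue_tray between -0.084 and -0.004 m and y of drill_chuck in the frame of blue_tray between -0.059 and 0.059 m) or (x of amber_blank in the frame of blue_tray between -0.084 and -0.004 m and y of amber_blank in the frame of blue_tray between -0.059 and 0.059 m and x of drill_chuck in the frame of blue_tray between 0.004 and 0.084 m and y of drill_chuck in the frame of blue_tray between -0.059 and 0.059 m)) and ((x of wood_blank in the frame of yellow_tray between 0.004 and 0.084 m and y of wood_blank in the frame of yellow_tray between -0.059 and 0.059 m and x of brass_collar in the frame of yellow_tray between -0.084 and -0.004 m and y of brass_collar in the frame of yellow_tray between -0.059 and 0.059 m) or (x of wood_blank in the frame of yellow_tray between -0.084 and -0.004 m and y of wood_blank in the frame of yellow_tray between -0.059 and 0.059 m and x of brass_collar in the frame of yellow_tray between 0.004 and 0.084 m and y of brass_collar in the frame of yellow_tray between -0.059 and 0.059 m)) and z of amber_blank in the frame of blue_tray between 0.001 and 0.0075 m and angle between each of amber_blank, drill_chuck, wood_blank, brass_collar, red_blank, sanding_drum's own z axis and vertical below 0.1 rad and linear speed of each of amber_blank, drill_chuck, wood_blank, brass_collar below 0.02 m/s and angular speed of each of amber_blank, drill_chuck, wood_blank, brass_collar below 0.2 rad/s and z of drill_chuck in the frame of blue_tray between 0.001 and 0.0075 m and z of wood_blank in the frame of yellow_tray between 0.001 and 0.0075 m and z of brass_collar in the frame of yellow_tray between 0.001 and 0.0075 m and distance of each of red_blank, sanding_drum from where it was at the start of the episode below 0.015 m); the robot touches nothing.
It fails at once if a blank, the chuck or the collar is dropped or thrown (faster than 0.8 m/s with no finger on it) ((linear speed of amber_blank above 0.8 m/s and contact force between the fingers and amber_blank below 0.05 N) or (linear speed of drill_chuck above 0.8 m/s and contact force between the fingers and drill_chuck below 0.05 N) or (linear speed of wood_blank above 0.8 m/s and contact force between the fingers and wood_blank below 0.05 N) or (linear speed of brass_collar above 0.8 m/s and contact force between the fingers and brass_collar below 0.05 N)).
It fails at once if the red blank is moved more than 20 mm from where it stood (distance of red_blank from where it was at the start of the episode above 0.02 m).
It fails at once if the sanding drum is moved more than 20 mm from where it stood (distance of sanding_drum from where it was at the start of the episode above 0.02 m).
It also fails if it takes over 104 s, if anything falls off the work surface, if the arm or the gripper's body presses on something with over 40 N, if the wrist force passes 120 N, or if a joint passes its speed limit or range.

ROBOT

A 6-joint arm with a two-finger parallel gripper is mounted at the origin on the work surface. World frame = base frame: x ahead of the robot, y to its left, z up, the work surface at z = 0. Lengths are in mm, angles in rad, forces in N, time in s.
With the tool pointing down it reaches from about 325 to 750 mm from the base axis. Payload 7.6 kg.
Tool frame: the origin (TCP) lies at the very end of the fingers, on their centre line; the grasp point (between the pads) lies 19 mm behind it; z points along the fingers, y is the direction in which the jaws open and shut (so a half turn about z gives the same grasp; the last joint's range is limited). The gripper opens to 85 mm and grips with 20 to 120 N. Pads are 22 mm wide; open, the fingers measure 114 mm over their backs; the gripper's body (76 mm by 85 mm) begins 54 mm behind the grasp point. The pads swing forward as they close: fully open they stand 13 mm farther back than shut.
Start: joints at [-1.266, 0.052, 1.401, -0, 1.689, -0.07], TCP at [192.221, -488.566, 231.323] pointing down, gripper open.
Joint ranges: [-2.9, 2.9], [-0.91, 2.17], [0.12, 2.37], [-1.06, 4.2], [0.26, 2.73], [-2.93, 2.93]. Speed limits (rad/s): [2.57, 2.57, 3.01, 3.14, 3.14, 3.14].

INTERFACE

Orientations are given as a unit quaternion [x, y, z, w].
In Python, from bench import * gives the robot as it stands.
- The arm moves only by the tool arm_command, never from a script. Its argument "targets" is text: rows parted by semicolons, each of 5 numbers parted by spaces: the shift along the tool's x, y, z in mm, then the turn about the tool's z in rad, then the gripper's target within -1 to 1 (shut at 1, half-way at 0, fully open at -1). A call has 1 to 10 rows; each row is the pose to reach, as a shift and turn from the pose measured when the call began, along the tool's axes at that moment; what a row does not reach only later rows make up. A row lasts 1/10 s, in which the tool goes at most 50 mm and 8.59 degrees, less where a joint would pass 70% of its speed; a pose out of reach is approached as far as the arm can. A call with a gripper value outside its range is refused whole. The fingers move at their own pace and stop on an object; "newtons" is the grip in N (left out, the last holds). Time passes only in rows, so rows that repeat a pose let the fingers close. It gives the time, the measured TCP pose, the force and the opening at its end, in the units of the state.
- get_obs(): the state, without advancing time (a new reading comes with each control period).
- read_camera(name): name is "scene" or "top" or "wrist"; returns the picture (420x560x3 uint8, blue, green, red); there is no depth.
- camera_info(name): a dict with "intrinsics" (3x3 intrinsics, pixels), "R" (3x3) and "t" (3): a world point X has camera coordinates R X + t. Camera axes: x right, y down, z forward; pixel columns grow to the right and rows downward; lengths in mm; the calibration is good to about 2 mm. A picture is of the moment at which its call begins: read the wrist's pose just before it. camera_info takes no time and is no camera call; for the wrist camera it gives the pose at the moment of the call.
- finish_job(): hands the job in, once; it reports no verdict.
The state is a dict: "clock": time; "q": joint angles; "dq": joint speeds; "joint_efforts": joint torques, N m; "position": TCP position; "eef_rot": TCP orientation; "ft_force": force on the tool from outside, world axes, zero at the start; "ft_torque": the same for the moment, N m; "width": finger opening in mm.
Only numpy, scipy, OpenCV 4.12 (cv2) and the standard library are available. Lean on these libraries where they do the work, as an engineer would, in place of code of your own. Each camera call takes 0.05 s, during which the arm holds its last target. There are 200 camera calls.

## Working session

There is one attempt and no reset: what is moved stays moved. The work goes in short steps, Python scripts to look and compute and a tool call to move; the robot and the scene stay as the last step left them, time stands still between calls to the robot, and variables do not carry over. Pictures are saved under pics/ and viewed, about 12 in all and at most 16, crops included, and the job is handed in when it is done.

Besides the shell and the picture viewer there is one more tool, called after ">>>" in YAML: its name, and indented under it one key for each argument. arm_command: Moves the arm, as the interface text tells. Its arguments: {"type":"object","properties":{"targets":{"type":"string"},"newtons":{"type":"number"}},"required":["targets"]}

```bash
mkdir -p pics; ls; python3 - <<'E'
from bench import *
import cv2,numpy as np
o=get_obs();print({k:np.round(v,3) for k,v in o.items()})
for n in("scene","top"):
    cv2.imwrite(f"pics/{n}0.png",cv2.resize(read_camera(n),(784,588),interpolation=cv2.INTER_CUBIC))
for n in("scene","top","wrist"):
    c=camera_info(n);print(n,np.round(c["intrinsics"],1).tolist(),np.round(c["R"],4).tolist(),np.round(c["t"],1))
E
```

```text
pics
{'clock': np.float64(0.0), 'q': array([-1.266,  0.053,  1.402, -0.   ,  1.689, -0.07 ]), 'dq': array([ 0.003,  0.001, -0.001,  0.003,  0.001,  0.   ]), 'joint_efforts': array([ 2.0000e-03, -3.8166e+01, -3.6019e+01, -0.0000e+00,  6.0000e-03,
       -0.0000e+00]), 'position': array([ 192.139, -488.256,  230.46 ]), 'eef_rot': array([ 0.982,  0.186, -0.   , -0.001]), 'ft_force': array([ 0.014, -0.133,  0.248]), 'ft_torque': array([ 0.004,  0.04 , -0.054]), 'width': np.float64(85.478)}
scene [[458.2, 0.0, 278.4], [0.0, 458.2, 204.1], [0.0, 0.0, 1.0]] [[0.4652, 0.8852, -0.007], [0.6975, -0.3714, -0.6128], [-0.545, 0.2801, -0.7902]] [-250.7 -383.8 1239.9]
top [[480.2, 0.0, 277.9], [0.0, 480.2, 213.6], [0.0, 0.0, 1.0]] [[-0.0131, -0.9997, -0.0198], [-0.9899, 0.0158, -0.1412], [0.1415, 0.0177, -0.9898]] [   4.1  591.5 1038.7]
wrist [[297.7, 0.0, 283.6], [0.0, 297.7, 209.9], [0.0, 0.0, 1.0]] [[0.3664, -0.9304, -0.0015], [-0.895, -0.3529, 0.2727], [-0.2542, -0.0986, -0.9621]] [-524.6  -35.1  378.6]
```

View pics/scene0.png

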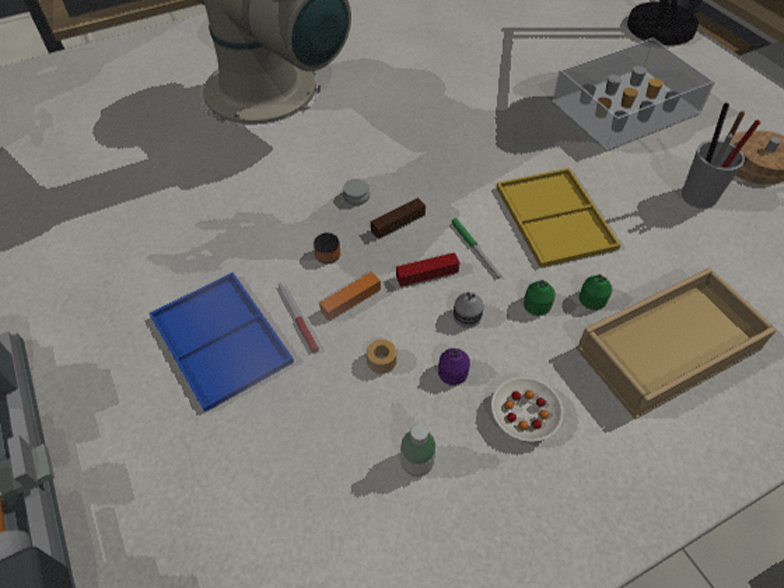

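View pics/top0.png

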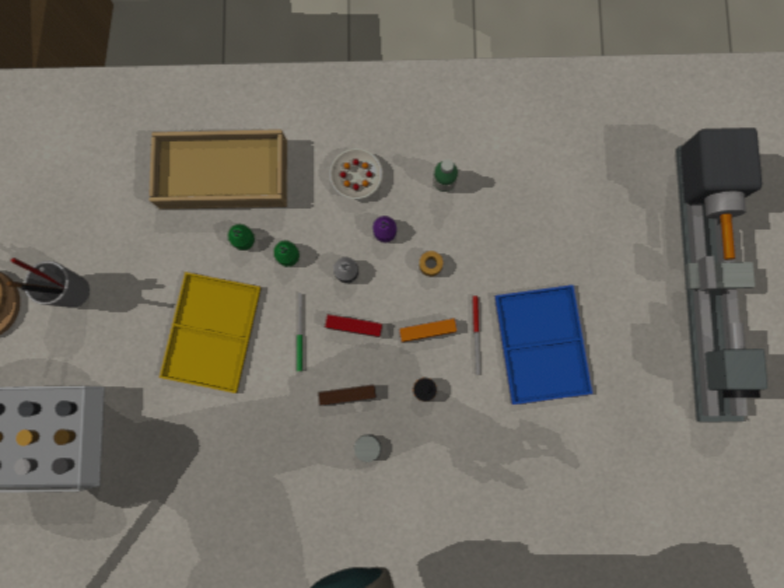

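The scene view (1.4x) shows the amber blank at (350,296), red blank at (428,269), wood blank at (398,217), collar at (381,354) and drum at (327,248).

Candidates for each piece:
- **Chuck:** steel at (468,308). The look-alikes are purple (454,366), green (540,297) and (596,292), and a grey puck at (356,190). I choose the steel one.
- **Collar:** only the brass ring at (381,354).
- **Blanks:** amber, wood and red differ by colour. The pens at (298,317) and (475,247) are obstacles.

Next I'll take close crops to check these choices.

```bash
cat > h.py <<'E'
from bench import *
import cv2,numpy as np
from scipy.optimize import least_squares
def cam(n):
    c=camera_info(n);return np.array(c["intrinsics"]),np.array(c["R"]),np.array(c["t"]).ravel()
def proj(c,X):
    K,R,t=c;p=(R@np.atleast_2d(X).T).T+t;p=p@K.T;return p[:,:2]/p[:,2:]
def ray(c,uv):
    K,R,t=c;d=R.T@np.linalg.solve(K,[uv[0],uv[1],1]);return -R.T@t,d
def atz(c,uv,z):
    o,d=ray(c,uv);return o+d*(z-o[2])/d[2]
def tri(*obs):
    A=np.zeros((3,3));b=np.zeros(3);P=[]
    for c,uv in obs:
        o,d=ray(c,uv);d/=np.linalg.norm(d);M=np.eye(3)-np.outer(d,d);A+=M;b+=M@o;P.append((M,o))
    X=np.linalg.solve(A,b);return X,[round(float(np.linalg.norm(M@(X-o))),1) for M,o in P]
E
python3 - <<'E'
from h import *
for n,(x,y) in dict(top=(215,170),scene=(220,140)).items():
    im=read_camera(n);cv2.imwrite(f"/tmp/{n}.png",im)
    k=cv2.resize(im[y:y+125,x:x+140],None,fx=4.7,fy=4.7,interpolation=cv2.INTER_CUBIC)
    cv2.imwrite(f"pics/{n}crop.png",k)
    hsv=cv2.cvtColor(im,cv2.COLOR_BGR2HSV);c=cam(n)
    for nm,lo,hi in(("blue",(105,150,60),(130,255,255)),("yellow",(22,150,60),(32,255,255))):
        m=cv2.inRange(hsv,lo,hi);cs,_=cv2.findContours(cv2.morphologyEx(m,cv2.MORPH_CLOSE,np.ones((5,5))),0,1)
        k=max(cs,key=cv2.contourArea);h=cv2.convexHull(k)
        q=cv2.approxPolyDP(h,8,True)[:,0];print(n,nm,q.tolist())
        for z in(0,12):print(z,[np.round(atz(c,p,z)[:2]).tolist() for p in q])
E
```

```text
top blue [[408, 204], [422, 280], [367, 288], [354, 212]]
0 [[615.0, -308.0], [439.0, -330.0], [423.0, -205.0], [598.0, -181.0]]
12 [[613.0, -305.0], [439.0, -327.0], [423.0, -203.0], [597.0, -180.0]]
top yellow [[132, 195], [185, 205], [168, 280], [114, 269]]
0 [[647.0, 341.0], [621.0, 215.0], [447.0, 251.0], [474.0, 378.0]]
12 [[645.0, 337.0], [619.0, 212.0], [447.0, 249.0], [474.0, 373.0]]
scene blue [[137, 209], [168, 255], [167, 277], [148, 292], [107, 224]]
0 [[423.0, -265.0], [557.0, -246.0], [601.0, -263.0], [614.0, -303.0], [432.0, -329.0]]
12 [[434.0, -265.0], [566.0, -246.0], [609.0, -263.0], [622.0, -303.0], [442.0, -328.0]]
scene yellow [[406, 121], [442, 174], [386, 189], [355, 131]]
0 [[469.0, 380.0], [641.0, 345.0], [618.0, 214.0], [440.0, 254.0]]
12 [[478.0, 370.0], [648.0, 335.0], [626.0, 206.0], [451.0, 246.0]]
```

View pics/topcrop.png

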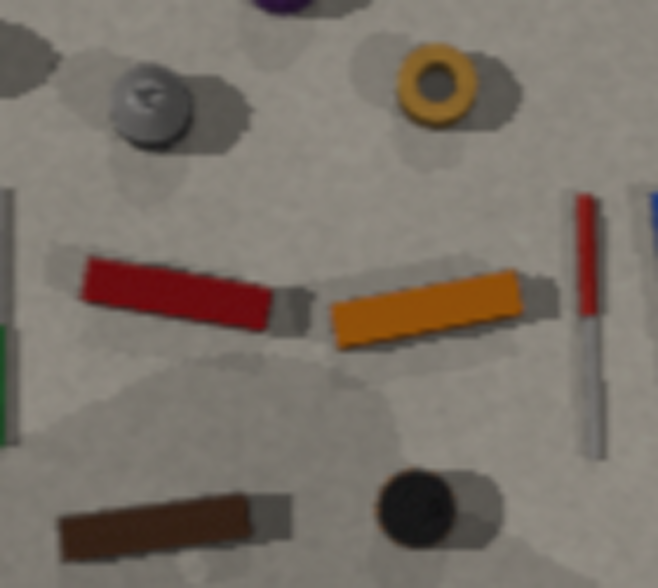

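View pics/scenecrop.png

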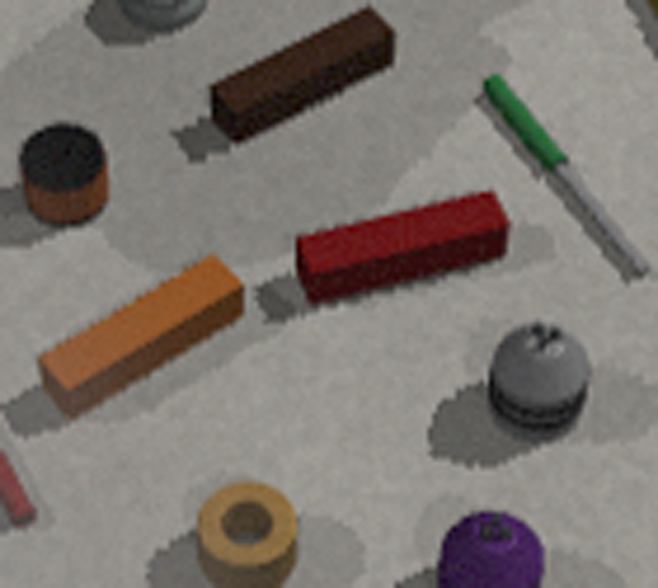

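The crops confirm the choices: a plain steel chuck with black bands, the brass ring, and the amber, wood and red bars. Corner pixels read off the crops go into the triangulation.

```bash
cat >> h.py <<'E'
def fittray(obs):
    L=[(x,y,z) for x in(-90,90) for y in(-65,65) for z in(12,)]
E
python3 - <<'E'
from h import *
T,S=cam("top"),cam("scene")
f=lambda p,o:(np.array(p)+.5)/4.7+o-.5
P={"amber":[((523,310),(42,357)),((515,271),(68,384)),((331,307),(244,292)),((340,350),(215,256))],
"wood":[((252,540),(210,91)),((246,493),(232,108)),((58,518),(394,42)),((64,562),(370,8))],
"red":[((266,331),(297,238)),((272,290),(308,266)),((90,258),(508,226)),((82,298),(492,193))],
"collar":[((437,84),(247,523))],"chuck":[((150,95),(545,337))],"drumtop":[((420,508),(63,152))]}
for k,v in P.items():
    X=[tri((T,f(a,(215,170))),(S,f(b,(220,140)))) for a,b in v]
    A=np.array([x[0] for x in X]);print(k,np.round(A.mean(0),1),np.round(A[:,2]),[x[1] for x in X])
    if len(A)==4:
        e=(A[2]+A[3]-A[0]-A[1])/2;print("  len",np.round(np.linalg.norm(e)),"dir deg",np.round(np.degrees(np.arctan2(e[1],e[0])),1))
# trays: fit pose & height from corners of both (rim z free)
for nm,a,b in(("blue",[(408,204),(422,280),(367,288),(354,212)],[(148,292),(107,224)]),("yellow",[(132,195),(185,205),(168,280),(114,269)],[(442,174),(386,189),(355,131),(406,121)])):
    X=np.array([atz(T,p,6)[:2] for p in a]);c=X.mean(0);(_,wh,an)=cv2.minAreaRect(X.astype(np.float32))
    print(nm,np.round(c,1),np.round(wh),round(an,1))
E
```

```text
amber [543.5 -65.8  19.8] [22. 24. 15. 18.] [[0.5, 0.5], [0.5, 0.5], [0.3, 0.3], [0.7, 0.7]]
  len 91.0 dir deg 100.5
wood [439.9  66.3  18.2] [16. 24. 14. 19.] [[0.4, 0.4], [0.5, 0.5], [0.7, 0.7], [0.3, 0.3]]
  len 91.0 dir deg 96.3
red [552.5  54.9  21. ] [20. 24. 20. 20.] [[0.5, 0.5], [0.3, 0.3], [0.1, 0.1], [0.0, 0.0]]
  len 91.0 dir deg 78.9
collar [654.2 -73.4  22. ] [22.] [[0.1, 0.1]]
chuck [646.4  66.   47.1] [47.] [[0.5, 0.5]]
drumtop [448.1 -59.8  29.5] [29.] [[0.8, 0.8]]
blue [ 518.5 -254.8] [176. 127.] 7.6
yellow [546.9 294.4] [128. 177.] 78.1
```

```bash
sed -i '/^def fittray/,$d' h.py; cat >> h.py <<'E'
from scipy.spatial.transform import Rotation as Ro
def rel(x,y,z,yaw):  # yaw of tool x, deg
    o=get_obs();R=Ro.from_quat(o["eef_rot"]).as_matrix()
    s=R.T@(np.array([x,y,z])-o["position"]);c=np.degrees(np.arctan2(R[1,0],R[0,0]))
    print("t",round(float(o["clock"]),2),"pos",np.round(o["position"],1),"yaw",round(c,1),"F",np.round(o["ft_force"],1),"w",round(float(o["width"]),1))
    print("shift",np.round(s,1),"turn",round(float(-np.radians((yaw-c+180)%360-180)),3))
E
python3 -c "
from h import *
rel(543.5,-65.8,150,100.5)"
```

```text
t 0.2 pos [ 192.2 -488.4  230.8] yaw 21.5 F [ 0.5  0.2 -0.1] w 85.6
shift [ 481.6 -264.6   81.1] turn -1.379
```

>>> arm_command:
  targets: "482 -265 81 -1.379 -0.4;482 -265 81 -1.379 -0.4;482 -265 81 -1.379 -0.4;482 -265 81 -1.379 -0.4;482 -265 81 -1.379 -0.4;482 -265 81 -1.379 -0.4;482 -265 81 -1.379 -0.4;482 -265 81 -1.379 -0.4;482 -265 81 -1.379 -0.4;482 -265 81 -1.379 -0.4"
  newtons: 60

```text
clock: 1.2
position: [509.2, -106.1, 158.0]
eef_rot: [0.638, 0.77, 0.0, -0.0]
ft_force: [0.4, -0.2, 0.9]
width: 59.8
```

>>> arm_command:
  targets: "0 0 0 0 -0.4"

```text
clock: 1.3
position: [510.7, -101.7, 156.3]
eef_rot: [0.635, 0.772, 0.0, -0.002]
ft_force: [-1.6, -0.6, -0.1]
width: 59.6
```

```bash
python3 -c "
from h import *
rel(543.5,-65.8,150,100.5)"
```

```text
t 1.3 pos [ 510.7 -101.7  156.3] yaw 101.1 F [-1.6 -0.6 -0.1] w 59.6
shift [28.9 39.1  6.3] turn 0.011
```

>>> arm_command:
  targets: "29 39 6 0.011 -0.4;29 39 6 0.011 -0.4;29 39 6 0.011 -0.4;29 39 6 0.011 -0.4"

```text
clock: 1.7
position: [543.0, -66.5, 150.4]
eef_rot: [0.64, 0.769, 0.0, -0.002]
ft_force: [0.2, 0.0, 1.4]
width: 60.0
```

```bash
python3 - <<'E'
from h import *
rel(543.5,-65.8,5,100.5)
c=cam("wrist");im=read_camera("wrist")
def box(p,dirn,col):
    d=np.radians(dirn);u=np.array([np.cos(d),np.sin(d),0]);v=np.array([-u[1],u[0],0])
    q=[np.array([*p,24])+s*46*u+w*11*v for s,w in((1,1),(1,-1),(-1,-1),(-1,1))]
    cv2.polylines(im2,[np.int32(proj(c,np.array(q))*1.4)],1,col,1)
im2=cv2.resize(im,None,fx=1.4,fy=1.4)
box((543.5,-65.8),100.5,(255,255,0));box((439.9,66.3),96.3,(255,255,0));box((552.5,54.9),78.9,(255,255,0))
a=np.linspace(0,6.28,30)
for x,y,z,r in((654.2,-73.4,26,20),(646.4,66,30,20)):
    cv2.polylines(im2,[np.int32(proj(c,np.c_[x+r*np.cos(a),y+r*np.sin(a),0*a+z])*1.4)],1,(255,255,0),1)
cv2.imwrite("pics/w1.png",im2)
E
```

```text
t 1.7 pos [543.  -66.5 150.4] yaw 100.5 F [0.2 0.  1.4] w 60.0
shift [  0.2   0.9 145.4] turn -0.001
```

View pics/w1.png

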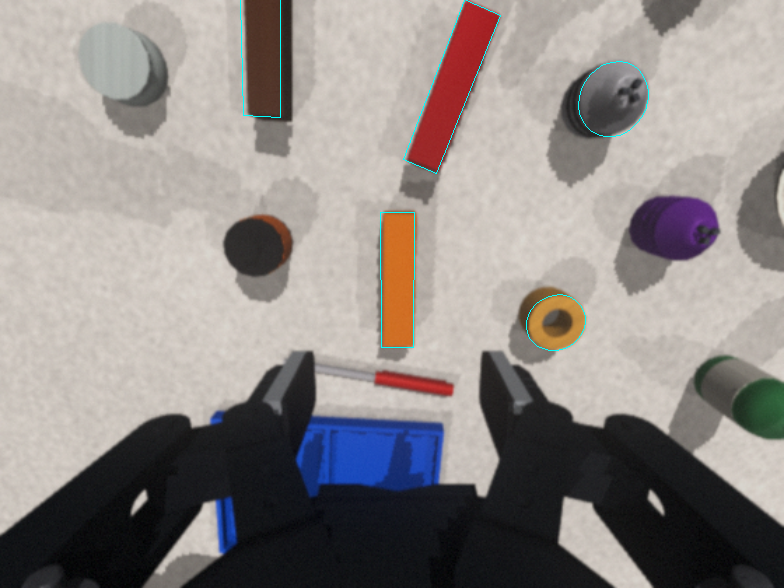

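The wrist view has the projected outlines in cyan. Amber (398,280), red, wood, chuck (613,98) and collar (556,322) all sit inside them to within about 1-2 mm, so I'll grasp the amber blank.

>>> arm_command:
  targets: "0 1 40 0 -0.4;0 1 80 0 -0.4;0 1 115 0 -0.4;0 1 135 0 -0.4;0 1 144 0 -0.4;0 1 144 0 -0.4;0 1 144 0 1;0 1 144 0 1;0 1 144 0 1;0 1 144 0 1"

```text
clock: 2.75
position: [544.9, -66.5, 8.5]
eef_rot: [0.64, 0.768, 0.001, 0.0]
ft_force: [-0.6, 0.7, 5.9]
width: 20.2
```

>>> arm_command:
  targets: "0 0 0 0 1;0 0 0 0 1;0 0 -5 0 1;0 0 -20 0 1;0 0 -50 0 1;0 0 -85 0 1;0 0 -100 0 1;0 0 -100 0 1"

```text
clock: 3.55
position: [546.2, -66.9, 111.7]
eef_rot: [0.64, 0.768, 0.002, 0.003]
ft_force: [0.3, -0.0, -0.2]
width: 20.7
```

```bash
python3 -c "
from h import *
rel(562,-249,110,97.4)"
```

```text
t 3.55 pos [546.2 -66.9 111.7] yaw 100.4 F [ 0.3 -0.  -0.2] w 20.7
shift [-181.9  -17.5    1.7] turn 0.053
```

>>> arm_command:
  targets: "-30 -3 2 0.01 1;-65 -6 2 0.02 1;-100 -10 2 0.03 1;-135 -13 2 0.04 1;-165 -16 2 0.053 1;-182 -17.5 2 0.053 1;-182 -17.5 2 0.053 1;-182 -17.5 2 0.053 1;-182 -17.5 2 0.053 1"

```text
clock: 4.45
position: [562.0, -247.7, 109.2]
eef_rot: [0.659, 0.752, 0.003, 0.002]
ft_force: [0.2, -0.3, -1.3]
width: 20.4
```

```bash
python3 - <<'E'
from h import *
rel(562,-249,13,97.4)
c=cam("wrist");im2=cv2.resize(read_camera("wrist"),None,fx=1.4,fy=1.4)
def tray(cx,cy,d):
    d=np.radians(d);R=np.array([[np.cos(d),-np.sin(d)],[np.sin(d),np.cos(d)]])
    for X in([(-90,-65),(90,-65),(90,65),(-90,65)],[(0,-61),(0,61)]):
        w=np.array(X)@R.T+[cx,cy];cv2.polylines(im2,[np.int32(proj(c,np.c_[w,0*w[:,0]+12])*1.4)],1,(0,255,255),1)
tray(518.5,-254.8,7.4)
cv2.imwrite("pics/w2.png",im2)
E
```

```text
t 4.45 pos [ 562.  -247.7  109.2] yaw 97.5 F [ 0.2 -0.3 -1.3] w 20.4
shift [-1.3 -0.8 96.2] turn 0.002
```

View pics/w2.png

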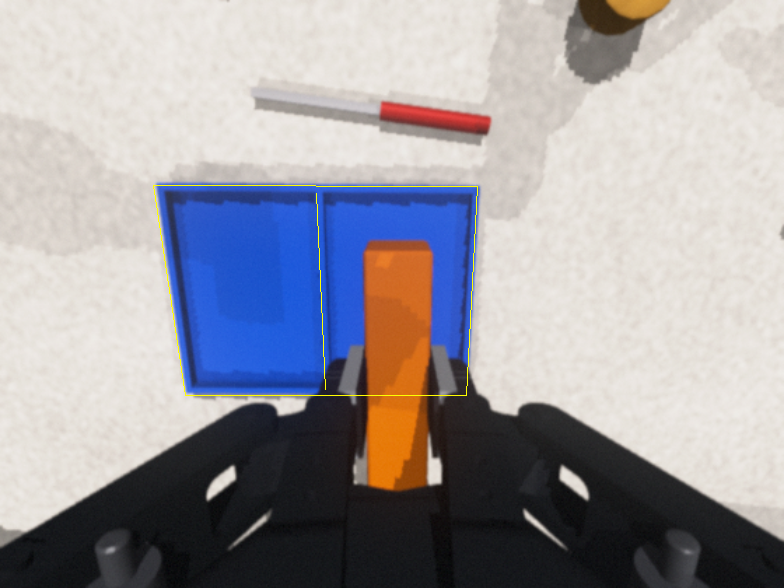

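The tray outline matches the picture (partition at x≈320), and the amber blank is held straight over the far bay. Lowering it.

>>> arm_command:
  targets: "-1 -1 30 0 1;-1 -1 60 0 1;-1 -1 80 0 1;-1 -1 90 0 1;-1 -1 94 0 1;-1 -1 96 0 1;-1 -1 97 0 1;-1 -1 97 0 1"

```text
clock: 5.3
position: [562.5, -249.0, 13.6]
eef_rot: [0.659, 0.752, 0.003, 0.003]
ft_force: [-0.1, -0.4, -0.4]
width: 20.3
```

```bash
python3 -c "
from h import *
rel(562,-249,12,97.4)"
```

```text
t 5.3 pos [ 562.5 -249.    13.6] yaw 97.5 F [-0.1 -0.4 -0.4] w 20.3
shift [ 0.1 -0.5  1.6] turn 0.002
```

>>> arm_command:
  targets: "0 0 1 0 1;0 0 2 0 1;0 0 3 0 1;0 0 3 0 1"

```text
clock: 5.7
position: [563.0, -249.3, 12.5]
eef_rot: [0.659, 0.752, 0.003, 0.004]
ft_force: [-4.7, 1.7, 8.7]
width: 20.5
```

>>> arm_command:
  targets: "0 0 0 0 0.15;0 0 0 0 0.15;0 0 0 0 0.1;0 0 0 0 0.1;0 0 -10 0 0.1;0 0 -40 0 0.1;0 0 -80 0 0.1;0 0 -120 0 0.1;0 0 -130 0 -0.4"

```text
clock: 6.6
position: [563.7, -250.2, 149.5]
eef_rot: [0.659, 0.752, 0.004, 0.009]
ft_force: [0.0, -0.4, 1.2]
width: 51.5
```

```bash
python3 - <<'E'
from h import *
cv2.imwrite("pics/w3.png",read_camera("wrist"))
rel(646.4,66,110,97.4)
rel(646.4,66,110,180)
E
```

```text
t 6.65 pos [ 563.6 -250.2  148.8] yaw 97.5 F [0.1 0.2 1.4] w 58.7
shift [302.9 122.8  38.7] turn 0.002
t 6.65 pos [ 563.6 -250.2  148.8] yaw 97.5 F [0.1 0.2 1.4] w 58.7
shift [302.9 122.8  38.7] turn -1.44
```

View pics/w3.png

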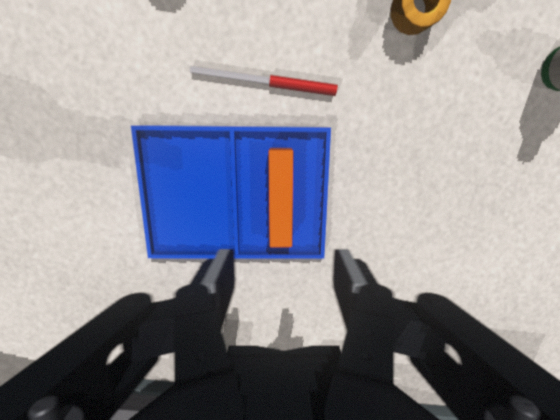

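The amber blank lies flat in the far bay at (281,198). Next is the chuck.

>>> arm_command:
  targets: "40 16 0 -0.15 -0.4;80 32 5 -0.3 -0.4;120 48 10 -0.45 -0.4;160 64 15 -0.6 -0.4;200 80 20 -0.75 -0.4;240 97 25 -0.9 -0.4;275 111 30 -1.05 -0.4;303 123 35 -1.2 -0.4;303 123 38 -1.35 -0.4;303 123 38 -1.44 -0.4"

```text
clock: 7.65
position: [645.7, 67.4, 108.3]
eef_rot: [-0.004, 1.0, -0.003, 0.007]
ft_force: [0.0, 0.1, 0.3]
width: 59.8
```

>>> arm_command:
  targets: "0 0 0 0 -0.4;0 0 0 0 -0.4"

```text
clock: 7.85
position: [645.1, 67.5, 106.9]
eef_rot: [-0.003, 1.0, -0.003, 0.006]
ft_force: [1.0, 0.4, -0.3]
width: 59.8
```

```bash
python3 - <<'E'
from h import *
rel(646.4,66,6,180)
c=cam("wrist");im=cv2.resize(read_camera("wrist"),None,fx=1.4,fy=1.4)
a=np.linspace(0,6.28,40)
for z,r in((0,20),(30,20),(51,8)):
    cv2.polylines(im,[np.int32(proj(c,np.c_[646.4+r*np.cos(a),66+r*np.sin(a),0*a+z])*1.4)],1,(255,255,0),1)
cv2.imwrite("pics/w4.png",im)
E
```

```text
t 7.85 pos [645.1  67.5 106.9] yaw -179.7 F [ 1.   0.4 -0.3] w 59.8
shift [-1.000e-01 -1.000e+00  1.009e+02] turn 0.005
```

View pics/w4.png

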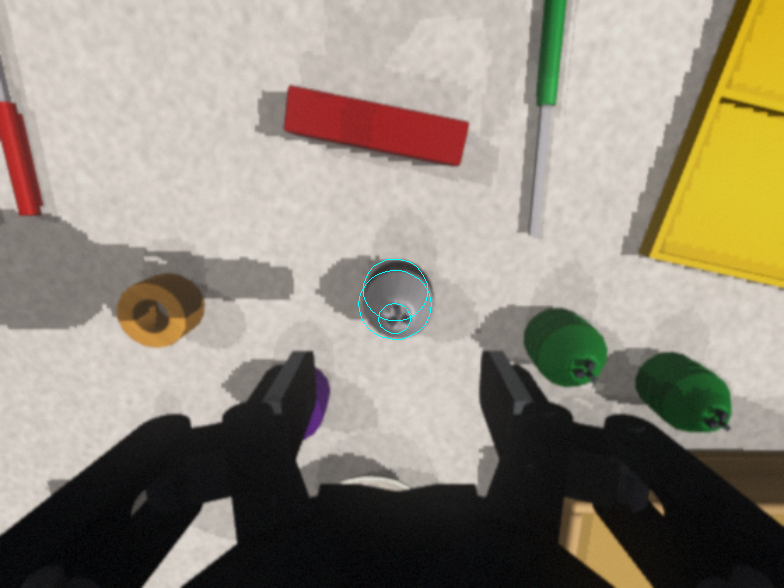

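The chuck sits on its outline at (396,300), centred between the fingers. Purple at (315,405) and green at (565,345) are clear of the jaw paths.

>>> arm_command:
  targets: "0 -1 30 0 -0.4;0 -1 60 0 -0.4;0 -1 85 0 -0.4;0 -1 97 0 -0.4;0 -1 100 0 -0.4;0 -1 100 0 -0.4;0 -1 100 0 1;0 -1 100 0 1;0 -1 100 0 1;0 -1 100 0 1"

```text
clock: 8.9
position: [647.8, 65.9, 9.7]
eef_rot: [-0.003, 1.0, -0.002, 0.008]
ft_force: [0.0, 0.3, 5.8]
width: 37.7
```

>>> arm_command:
  targets: "0 0 0 0 1;0 0 -4 0 1;0 0 -15 0 1;0 0 -45 0 1;0 0 -85 0 1;0 0 -115 0 1;0 0 -125 0 1;0 0 -125 0 1"

```text
clock: 9.7
position: [646.5, 66.6, 136.5]
eef_rot: [-0.003, 1.0, -0.002, 0.01]
ft_force: [-0.6, -0.5, -3.0]
width: 38.0
```

```bash
python3 -c "
from h import *
rel(474.9,-260.5,130,-172.6)"
```

```text
t 9.7 pos [646.5  66.6 136.5] yaw -179.7 F [-0.6 -0.5 -3. ] w 38.0
shift [ 173.3 -326.2    4.7] turn -0.124
```

>>> arm_command:
  targets: "12 -23 3 -0.01 1;30 -57 3 -0.02 1;50 -94 3 -0.03 1;70 -132 3 -0.05 1;90 -170 3 -0.06 1;110 -207 3 -0.08 1;130 -245 3 -0.1 1;148 -279 3 -0.11 1;163 -307 3 -0.124 1;173 -326 3 -0.124 1"

```text
clock: 10.7
position: [472.9, -261.6, 128.9]
eef_rot: [-0.064, 0.998, -0.002, 0.008]
ft_force: [0.2, 0.1, -2.7]
width: 37.8
```

>>> arm_command:
  targets: "0 0 0 0 1;0 0 0 0 1"

```text
clock: 10.9
position: [471.8, -261.0, 126.3]
eef_rot: [-0.063, 0.998, -0.0, 0.006]
ft_force: [-0.8, -0.4, -2.8]
width: 37.5
```

```bash
python3 - <<'E'
from h import *
rel(474.9,-260.5,14,-172.6)
cv2.imwrite("pics/w5.png",read_camera("wrist"))
E
```

```text
t 10.9 pos [ 471.8 -261.   126.3] yaw -172.8 F [-0.8 -0.4 -2.8] w 37.5
shift [ -1.8   0.3 112.4] turn -0.003
```

View pics/w5.png

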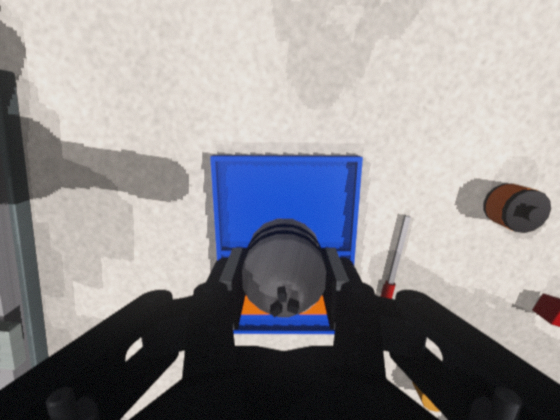

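The chuck is upright in the grip over the near bay of the blue tray. Lowering it.

>>> arm_command:
  targets: "-2 0 35 0 1;-2 0 70 0 1;-2 0 95 0 1;-2 0 106 0 1;-2 0 110 0 1;-2 0 112 0 1;-2 0 113 0 1;-2 0 113.5 0 1;-2 0 113.5 0 1"

```text
clock: 11.85
position: [476.3, -260.7, 14.3]
eef_rot: [-0.064, 0.998, -0.001, 0.007]
ft_force: [-0.1, -0.0, -2.1]
width: 37.7
```

>>> arm_command:
  targets: "0 0 0.5 0 1;0 0 1 0 1"

```text
clock: 12.05
position: [476.5, -260.9, 13.8]
eef_rot: [-0.064, 0.998, -0.001, 0.007]
ft_force: [-0.4, 0.5, -2.4]
width: 37.7
```

>>> arm_command:
  targets: "0 0 1 0 1;0 0 2 0 1;0 0 2.5 0 1;0 0 2.5 0 1"

```text
clock: 12.45
position: [476.6, -260.9, 13.7]
eef_rot: [-0.064, 0.998, -0.001, 0.007]
ft_force: [-10.9, 5.4, 16.3]
width: 37.9
```

>>> arm_command:
  targets: "0 0 0 0 -0.3;0 0 0 0 -0.3;0 0 0 0 -0.35;0 0 0 0 -0.35;0 0 -15 0 -0.35;0 0 -50 0 -0.35;0 0 -95 0 -0.35;0 0 -125 0 -0.35;0 0 -130 0 -0.35"

```text
clock: 13.35
position: [476.5, -261.9, 149.8]
eef_rot: [-0.064, 0.998, -0.004, 0.011]
ft_force: [1.1, -0.8, 0.9]
width: 57.7
```

```bash
python3 - <<'E'
from h import *
rel(654.2,-73.4,100,180)
cv2.imwrite("pics/w6.png",read_camera("wrist"))
E
```

```text
t 13.35 pos [ 476.5 -261.9  149.8] yaw -172.7 F [ 1.1 -0.8  0.9] w 57.7
shift [-199.2  164.9   52.6] turn 0.128
```

View pics/w6.png

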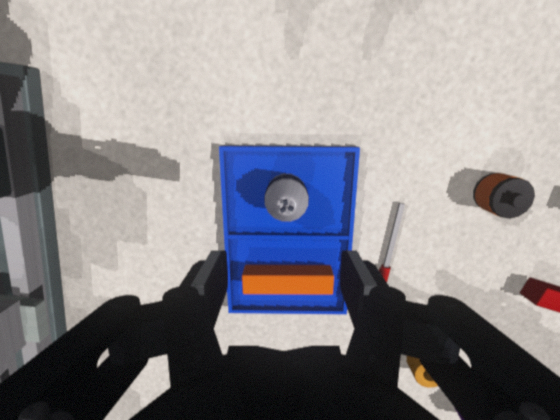

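The chuck stands in the near bay at (286,195), with amber at (288,279). Now the collar.

>>> arm_command:
  targets: "-20 16 0 0.01 -0.4;-50 41 5 0.03 -0.4;-83 69 12 0.05 -0.4;-117 97 20 0.08 -0.4;-150 124 30 0.1 -0.4;-180 149 40 0.12 -0.4;-199 165 48 0.128 -0.4;-199 165 52 0.128 -0.4;-199 165 52 0.128 -0.4;-199 165 52 0.128 -0.4"

```text
clock: 14.4
position: [652.6, -73.7, 98.1]
eef_rot: [0.001, 1.0, -0.003, 0.01]
ft_force: [0.9, 0.1, 0.2]
width: 59.8
```

```bash
python3 - <<'E'
from h import *
rel(654.2,-73.4,6,180)
c=cam("wrist");im=cv2.resize(read_camera("wrist"),None,fx=1.4,fy=1.4)
a=np.linspace(0,6.28,40)
for z,r in((0,20),(26,20),(26,10)):
    cv2.polylines(im,[np.int32(proj(c,np.c_[654.2+r*np.cos(a),-73.4+r*np.sin(a),0*a+z])*1.4)],1,(255,255,0),1)
cv2.imwrite("pics/w7.png",im)
E
```

```text
t 14.4 pos [652.6 -73.7  98.1] yaw 179.9 F [0.9 0.1 0.2] w 59.8
shift [ 0.2  0.7 92.2] turn -0.001
```

View pics/w7.png

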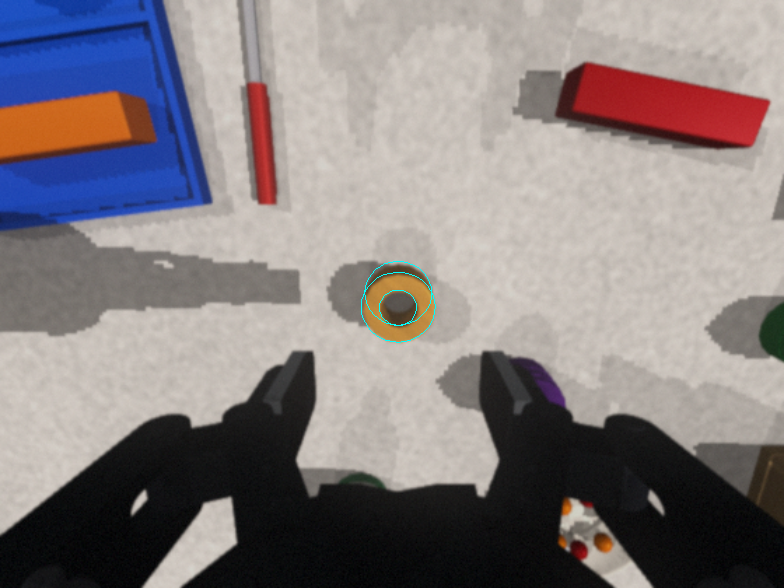

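The collar sits exactly on its outline at (398,305). Purple at (540,380) is clear of the right finger.

>>> arm_command:
  targets: "0 1 30 0 -0.4;0 1 60 0 -0.4;0 1 80 0 -0.4;0 1 88 0 -0.4;0 1 92 0 -0.4;0 1 92 0 -0.4;0 1 92 0 1;0 1 92 0 1;0 1 92 0 1;0 1 92 0 1"

```text
clock: 15.45
position: [655.8, -73.6, 8.9]
eef_rot: [0.001, 1.0, -0.003, 0.012]
ft_force: [-0.6, -0.5, 5.9]
width: 37.8
```

>>> arm_command:
  targets: "0 0 0 0 1;0 0 -4 0 1;0 0 -15 0 1;0 0 -45 0 1;0 0 -85 0 1;0 0 -115 0 1;0 0 -125 0 1;0 0 -125 0 1"

```text
clock: 16.25
position: [653.6, -72.9, 135.8]
eef_rot: [0.001, 1.0, -0.003, 0.013]
ft_force: [0.5, 0.3, -1.4]
width: 37.6
```

```bash
python3 -c "
from h import *
rel(590,285.4,130,168.3)"
```

```text
t 16.25 pos [653.6 -72.9 135.8] yaw 179.9 F [ 0.5  0.3 -1.4] w 37.6
shift [ 64.3 358.2   1.8] turn 0.203
```

>>> arm_command:
  targets: "4 22 2 0.01 1;10 58 2 0.03 1;17 97 2 0.05 1;25 137 2 0.08 1;32 178 2 0.1 1;39 219 2 0.12 1;46 260 2 0.15 1;54 300 2 0.17 1;60 335 2 0.2 1;64 358 2 0.203 1"

```text
clock: 17.25
position: [588.3, 287.3, 126.5]
eef_rot: [0.102, 0.995, -0.003, 0.011]
ft_force: [-0.3, 0.3, -0.6]
width: 38.1
```

>>> arm_command:
  targets: "0 0 0 0 1;0 0 0 0 1"

```text
clock: 17.45
position: [587.1, 287.0, 123.4]
eef_rot: [0.101, 0.995, -0.004, 0.009]
ft_force: [-0.5, -0.4, -1.0]
width: 37.6
```

```bash
python3 - <<'E'
from h import *
rel(590,285.4,14,168.3)
c=cam("wrist");im2=cv2.resize(read_camera("wrist"),None,fx=1.4,fy=1.4)
d=np.radians(-11.7);R=np.array([[np.cos(d),-np.sin(d)],[np.sin(d),np.cos(d)]])
for X in([(-90,-65),(90,-65),(90,65),(-90,65)],[(0,-61),(0,61)]):
    w=np.array(X)@R.T+[546.9,294.4];cv2.polylines(im2,[np.int32(proj(c,np.c_[w,0*w[:,0]+12])*1.4)],1,(255,0,0),1)
cv2.imwrite("pics/w8.png",im2)
E
```

```text
t 17.45 pos [587.1 287.  123.4] yaw 168.4 F [-0.5 -0.4 -1. ] w 37.6
shift [ -1.   -0.3 109.5] turn 0.002
```

View pics/w8.png

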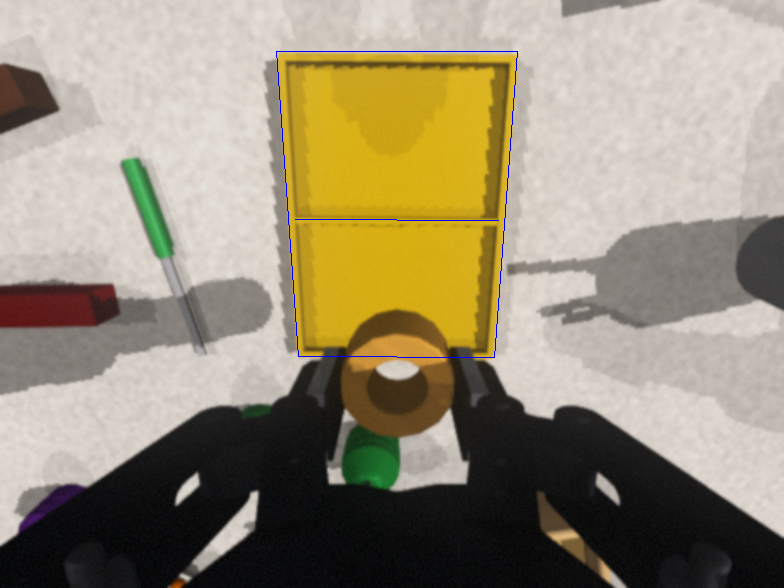

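The yellow tray's outline matches, and the collar is level over the far bay. Lowering it.

>>> arm_command:
  targets: "-1 0 35 0 1;-1 0 70 0 1;-1 0 95 0 1;-1 0 104 0 1;-1 0 108 0 1;-1 0 109 0 1;-1 0 110 0 1;-1 0 111 0 1;-1 0 112 0 1;-1 0 112 0 1"

```text
clock: 18.5
position: [591.2, 285.2, 13.0]
eef_rot: [0.102, 0.995, -0.004, 0.011]
ft_force: [-0.6, -0.5, 0.7]
width: 37.6
```

>>> arm_command:
  targets: "0 0 1 0 1;0 0 1.5 0 1"

```text
clock: 18.7
position: [591.3, 285.3, 12.9]
eef_rot: [0.101, 0.995, -0.004, 0.011]
ft_force: [-6.5, -3.2, 9.2]
width: 37.8
```

Contact at 9 N, so I'll release.

>>> arm_command:
  targets: "0 0 0 0 -0.3;0 0 0 0 -0.3;0 0 0 0 -0.35;0 0 0 0 -0.35;0 0 -15 0 -0.35;0 0 -50 0 -0.35;0 0 -95 0 -0.35;0 0 -125 0 -0.35;0 0 -130 0 -0.35"

```text
clock: 19.6
position: [590.7, 287.5, 150.3]
eef_rot: [0.101, 0.995, -0.001, 0.015]
ft_force: [1.0, -0.1, 0.6]
width: 57.6
```

```bash
python3 - <<'E'
from h import *
rel(439.9,66.3,110,96.3)
E
```

```text
t 19.6 pos [590.7 287.5 150.3] yaw 168.4 F [ 1.  -0.1  0.6] w 57.6
shift [ 104.2 -247.1   36.9] turn 1.258
```

>>> arm_command:
  targets: "12 -28 0 0.12 -0.1;28 -66 5 0.26 -0.1;44 -104 10 0.4 -0.1;60 -142 15 0.54 -0.1;76 -180 20 0.68 -0.1;92 -216 25 0.82 -0.1;104 -247 30 0.96 -0.1;104 -247 34 1.1 -0.1;104 -247 37 1.22 -0.1;104 -247 37 1.258 -0.1"

```text
clock: 20.6
position: [439.6, 66.0, 109.6]
eef_rot: [0.669, 0.743, 0.008, 0.013]
ft_force: [0.5, 0.2, 0.3]
width: 46.7
```

>>> arm_command:
  targets: "0 0 0 0 -0.1;0 0 0 0 -0.1"

```text
clock: 20.8
position: [439.5, 66.0, 109.7]
eef_rot: [0.669, 0.743, 0.008, 0.013]
ft_force: [-0.2, -0.2, 0.1]
width: 47.0
```

```bash
python3 - <<'E'
from h import *
rel(439.9,66.3,6,96.3)
c=cam("wrist");im=cv2.resize(read_camera("wrist"),None,fx=1.4,fy=1.4)
d=np.radians(96.3);u=np.array([np.cos(d),np.sin(d),0]);v=np.array([-u[1],u[0],0])
q=[np.array([439.9,66.3,24])+s*46*u+w*11*v for s,w in((1,1),(1,-1),(-1,-1),(-1,1))]
cv2.polylines(im,[np.int32(proj(c,np.array(q))*1.4)],1,(255,255,0),1)
cv2.imwrite("pics/w9.png",im)
E
```

```text
t 20.8 pos [439.5  66.  109.7] yaw 96.1 F [-0.2 -0.2  0.1] w 47.0
shift [  1.1  -2.5 103.6] turn -0.004
```

View pics/w9.png

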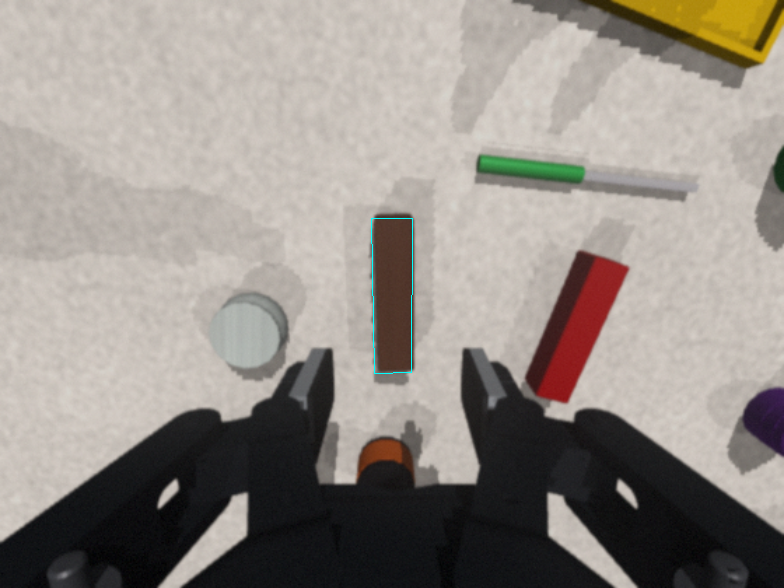

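The wood blank sits on its outline at (393,295), between the fingers and clear of the puck at (248,330). Grasping it.

>>> arm_command:
  targets: "0 -1 35 0 -0.1;1 -2 65 0 -0.1;1 -2 88 0 -0.1;1 -2.5 98 0 -0.1;1 -2.5 102 0 -0.1;1 -2.5 102 0 -0.1;1 -2.5 102 0 1;1 -2.5 102 0 1;1 -2.5 102 0 1;1 -2.5 102 0 1"

```text
clock: 21.85
position: [441.1, 66.3, 9.2]
eef_rot: [0.669, 0.744, 0.009, 0.014]
ft_force: [-0.7, 0.0, 6.6]
width: 20.7
```

>>> arm_command:
  targets: "0 0 0 0 1;0 0 -4 0 1;0 0 -15 0 1;0 0 -45 0 1;0 0 -85 0 1;0 0 -110 0 1;0 0 -115 0 1;0 0 -115 0 1"

```text
clock: 22.65
position: [437.7, 66.9, 124.9]
eef_rot: [0.669, 0.744, 0.01, 0.014]
ft_force: [-0.1, -0.0, -0.8]
width: 20.4
```

```bash
python3 -c "
from h import *
rel(503.8,303.4,120,78.3)"
```

```text
t 22.65 pos [437.7  66.9 124.9] yaw 96.1 F [-0.1 -0.  -0.8] w 20.4
shift [228.2  90.6   6. ] turn 0.31
```

>>> arm_command:
  targets: "20 8 2 0.03 1;52 21 3 0.07 1;87 35 4 0.12 1;122 48 5 0.17 1;157 62 6 0.22 1;190 75 6 0.27 1;215 85 6 0.31 1;228 91 6 0.31 1;228 91 6 0.31 1;228 91 6 0.31 1"

```text
clock: 23.65
position: [503.4, 302.6, 118.1]
eef_rot: [0.775, 0.632, 0.01, 0.012]
ft_force: [0.0, -0.1, -0.6]
width: 20.3
```

```bash
python3 - <<'E'
from h import *
rel(503.8,303.4,14,78.3)
cv2.imwrite("pics/w10.png",read_camera("wrist"))
E
```

```text
t 23.65 pos [503.4 302.6 118.1] yaw 78.3 F [ 0.  -0.1 -0.6] w 20.3
shift [  0.9  -3.1 104. ] turn 0.001
```

View pics/w10.png

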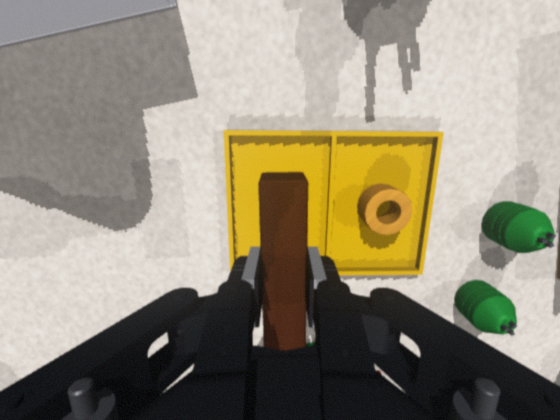

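The collar stands in the far bay at (385,210), and the wood blank is aligned over the near bay. Lowering it.

>>> arm_command:
  targets: "0 -1 30 0 1;0 -2 60 0 1;1 -3 85 0 1;1 -3 97 0 1;1 -3 102 0 1;1 -3 104 0 1;1 -3 105 0 1;1 -3 106 0 1;1 -3 106 0 1"

```text
clock: 24.6
position: [504.9, 303.5, 13.6]
eef_rot: [0.775, 0.631, 0.011, 0.013]
ft_force: [1.0, 0.3, 1.0]
width: 20.6
```

>>> arm_command:
  targets: "0 0 1 0 1;0 0 2 0 1"

```text
clock: 24.8
position: [505.2, 303.7, 13.2]
eef_rot: [0.775, 0.631, 0.012, 0.013]
ft_force: [-6.6, -2.8, 14.6]
width: 20.3
```

>>> arm_command:
  targets: "0 0 0 0 0.15;0 0 0 0 0.15;0 0 0 0 0.1;0 0 0 0 0.1;0 0 -10 0 0.1;0 0 -40 0 0.1;0 0 -80 0 0.1;0 0 -120 0 0.1;-40 0 -150 0 0.1;-80 0 -150 0 0.1"

```text
clock: 25.8
position: [485.5, 226.6, 169.3]
eef_rot: [0.775, 0.632, 0.017, 0.015]
ft_force: [0.9, -0.6, 0.4]
width: 38.7
```

```bash
python3 - <<'E'
from h import *
rel(503.8,303.4,14,78.3)
a=cv2.resize(read_camera("wrist"),(392,294));b=cv2.resize(read_camera("scene")[80:320,80:480],(784,470))
t=read_camera("top")
im=np.vstack([np.hstack([a,a*0]),b])
cv2.imwrite("pics/end.png",cv2.resize(np.vstack([np.hstack([a,cv2.resize(t[150:320,100:440],(392,294))]),cv2.resize(b,(784,306))]),(784,600)))
E
```

```text
t 25.8 pos [485.5 226.6 169.3] yaw 78.4 F [ 0.9 -0.6  0.4] w 38.7
shift [ 77.7  -4.3 155.8] turn 0.002
```

View pics/end.png

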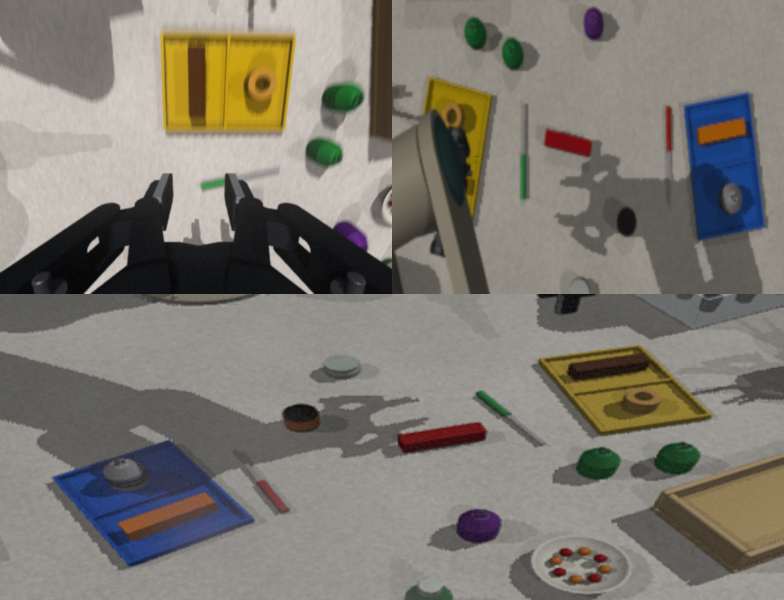

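All four pieces are in their own bays, with the red blank and drum undisturbed and the gripper clear. Letting the arm settle, then handing in.

>>> arm_command:
  targets: "0 0 0 0 0.1;0 0 0 0 0.1;0 0 0 0 0.1"

```text
clock: 26.25
position: [483.8, 225.4, 164.0]
eef_rot: [0.776, 0.631, 0.012, 0.013]
ft_force: [-0.6, 0.7, 0.2]
width: 38.2
```

```bash
python3 -c "
from bench import *
print(finish_job())"
```

```text
the job is handed in; nothing more can be done
None
```

I placed all four pieces and handed the job in at about 26 s of the 104 s allowed; no verdict was reported. The amber blank and drill chuck are in the far and near bays of the blue tray. The brass collar and wood blank are in the far and near bays of the yellow tray. Each piece was lowered until it touched the tray floor, at 9–16 N, before release.

- **Final pictures (wrist, top and scene):** all four pieces look flat or upright in separate bays. The red blank, sanding drum and coloured look-alikes appear unmoved, and the gripper is clear. I checked this by eye and did not measure final positions or tilts.
- **Disagreements:** heights measured from the two fixed cameras came out about 3–6 mm below the stated ones (the drum's body top within 1 mm), so I used the stated heights and found the tray floors by contact. The tool drifted to a tilt of about 0.03 rad.

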